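# Test a silver bar: press it home, shut the sensor arm, press the start key

### The arm

A 7-joint arm with a two-finger parallel gripper is mounted at the origin on the work surface. World frame = base frame: x ahead of the robot, y to its left, z up, the work surface at z = 0. Lengths are in mm, angles in degrees, forces in N, time in s.
With the tool pointing down it reaches from about 350 to 900 mm from the base axis. Payload 7.2 kg.
Tool frame: the origin (TCP) lies on the front face of the gripper's body, between the roots of the fingers; the fingertips stand 73 mm ahead of it and the grasp point (between the pads) lies 54 mm ahead of it (env.finger_overhang is the distance from the TCP to the fingertips, in mm); z points along the fingers, y is the line along which they close (so a half turn about z gives the same grasp; the last joint's range is limited). The gripper opens to 85 mm and grips with 20 to 120 N. Pads are 22 mm wide; open, the fingers measure 114 mm over their backs; the gripper's body (76 mm by 85 mm) begins 54 mm behind the grasp point. The pads swing forward as they close: fully open they stand 13 mm farther back than shut.
Start: joints at [-70.829, 23.554, -0.728, 91.456, 0.321, 64.991, -4.71], TCP at [245.006, 574.977, 303.897] pointing down, gripper open.
Joint ranges: [-169.25, 169.25], [-16.82, 113.86], [-84.01, 82.57], [7.8, 145.47], [-59.2, 239.2], [7.22, 106.19], [-163.78, 163.78]. Speed limits (degrees/s): [136.94, 136.94, 172.46, 172.46, 180, 180, 180].

### API

Orientations are given as [roll, pitch, yaw] about the fixed x, y, z axes, in that order (R = Rz(yaw) Ry(pitch) Rx(roll)).
In Python, from cell import get_state, optics, workorder, env gives the robot as it stands.
- The arm moves only by the tool send_rows, never from a script. Its argument "series" is a list of rows, each a list of 6 numbers: the shift along the tool's x, y, z scaled (see below), then the turn, a rotation vector about the tool's x, y, z scaled (see below). A call has 1 to 8 rows; each row is the pose to reach, as a shift and turn from the pose commanded when the call began, along the tool's axes at that moment; what a row does not reach only later rows make up. The controller multiplies each number of a shift by 30 cm and each number of a turn by pi/2 rad. A row lasts 1/10 s, in which the tool goes at most 50 mm and 8.59 degrees, less where a joint would pass 70% of its speed; a pose out of reach is approached as far as the arm can. A call with a number of a shift or a turn outside -1 to 1 is refused whole. A call with a gripper value outside its range is refused whole. "jaw" is the closure, from 0 (fully open) to 1 (shut), set as the call begins (left out, the last holds). The fingers move at their own pace and stop on an object; "squeeze" is the grip in N (left out, the last holds). Time passes only in rows, so rows that repeat a pose let the fingers close. It gives the time, the measured TCP pose, the force, the opening and the grip force at its end, in the units of the state.
- get_state(): the state, without advancing time (a new reading comes with each control period).
- optics.get_image(name): name is "scene" or "top" or "wrist"; returns a dict with "img" (400x640x3 uint8, red, green, blue), "range_z" (400x640 float32, mm along the optical axis (not along the pixel's ray), 0 where there is no reading), "vertical_fov" (degrees; the focal length in pixels is half the picture's height over the tangent of half this angle, whatever the lens; pixels are square), "cx", "cy" (the principal point, pixels), "R" (3x3) and "t" (3): a world point X has camera coordinates R X + t; the wrist camera has in their place "tool_from_camera" (4x4, takes a point from camera to tool coordinates, whose origin is the TCP and whose axes are the flange's). Camera axes: x right, y down, z forward; pixel columns grow to the right and rows downward; lengths in mm; the calibration is good to about 2 mm. The wrist camera is an equidistant fisheye: a pixel r from the principal point sees the ray r / f radians off the axis. A picture is of the moment at which its call begins: read the wrist's pose just before it.
- workorder.hand_in(): hands the job in; it is judged then, once.
Trained networks look in a picture, given as the dict that the camera call returned (one of the last four; its "shot" number tells which), for a name from the list of things; names that differ only in an ending like _2 or _b are one class to them, and where a whole thing is asked for, a point or a joint stands for the part that bears it (a point fixed in the world has none). Each returns a list of dicts, best first, with "confidence" (0 to 1); they miss things now and then, are a little off and sometimes report something else, mostly with a low value. They report only what shows in the picture. A call takes as long as a camera call. They do not tell look-alikes from the thing itself.
- optics.find_in(target, picture): "bbox" ([left, top, right, bottom] in pixels, round what is visible of it).
- optics.outline_of(target, picture): "region" (400x640 bool, what is visible of it) and "bbox" ([left, top, right, bottom] in pixels, round what is visible of it).
The state is a dict: "time_s": time; "joint_pos": joint angles; "joint_velocities": joint speeds; "joint_efforts": joint torques, N m; "tool_pos": TCP position; "eef_rot": TCP orientation; "wrist_force": force on the tool from outside, world axes, zero at the start; "wrist_torque": the same for the moment, N m; "finger_gap": opening from 0.0 (shut) to 1.0 (fully open); "grasp_force": force on a finger pad.
Only numpy, scipy, OpenCV 4.12 (cv2) and the standard library are available. Lean on these libraries where they do the work, as an engineer would, in place of code of your own. Each camera call takes 0.05 s, during which the arm holds its last target. There are 200 camera calls.

### The job

A silver bar stands proud in the nest of the bar tester. With the sensor arm still open, push the bar down until you feel it sit solid on the floor of the nest, then swing the sensor arm shut over it, let go, and press the round membrane key on the sloped console with about 10 newtons (it takes 7 to register, do not exceed 20), with the fingertips, and hold it for half a second. Do not press the other two keys, keep the other things on the counter where they are, and let go of everything at the end.

Things in the scene. Friction and masses are not known exactly. Their poses are not given: they have to be found in the camera images.
- tester: Bar tester: dark steel block fixed to the counter, on one or the other side of the console. Origin: centre of the nest, at counter height; x points from its robot side to its hinge side, z up. Block from x = -60 to +110 mm, 130 mm wide, top 50 mm high. The nest is a well 94 mm (x) by 38 mm (y), 14 mm deep, with a stiff lift plate under the bar.
- nest_floor (a point): Centre of the nest floor, 36 mm above the counter, on which the bar's underside rests when fully down; axes as the tester's. The lift plate starts 4 to 9 mm above it, slides down under an extra push of about 7 to 11 N on the bar, stays where it is left and goes solid at the bottom (15 N or more felt with no further motion means seated; 25 N does no harm).
- bar: Plain silver bar, 90 (x) x 34 (y) x 18 (z) mm, about 0.55 kg, lying loose in the nest, long way along the tester's x. Origin at the centre of its underside. Starts with its underside 4 to 9 mm above the nest floor; fully down its top is 54 mm above the counter, 4 mm above the block.
- bar_mid (a point): Middle of the bar, 9 mm above its underside.
- clamp (a joint): Angle of the sensor arm in rad: 0 is fully shut (level, over the bar), 1.4 to 1.55 at the start (nearly upright). Its hinge is stiff: it stays where it is left; 3 to 6 N at the cross bar move it. Shut means below 0.04.
- clamp_hinge (a point): Hinge axis of the sensor arm, along the tester's y, 85 mm to +x of the nest centre and 66 mm above the counter.
- clamp_bar (a point): Middle of the arm's cross bar: round steel, 14 mm thick, along the tester's y, 80 mm free between two rails. At arm angle a it is at tester x = 85 - 200 cos a, height 66 + 200 sin a (mm). Free gap of 68 mm between it and the rest of the arm; when shut it is 48 mm clear in front of the block. Being round, it turns between fingers that pinch it from above and stay upright.
- console: Grey keypad console fixed to the counter. Origin at counter height under the centre of the key row; x points away from the robot side, z up; 220 mm wide. The panel slopes up to +x at 35 degrees, 75 mm high at the key row. A hood starts 85 mm up the slope from the keys, reaches 95 mm out along the panel's normal and overhangs: reach the keys with the tool tilted about 35 degrees, square to the panel.
- key_round: Start key: round, grey, 36 mm across; one of three in a row along the console's y, 65 mm apart, in any of the places. Origin: middle of the key in the panel plane; axes as the console's. Outward normal (-0.574, 0, 0.819), up the slope (0.819, 0, 0.574). Its face stands 1.5 to 6.5 mm above the panel plane (varies, not measured). Nearly travelless and stiff: it gives about 1 mm at 8 N and springs back.
- key_square: Square grey key, 32 x 32 mm, not to be pressed; origin, axes and height as for the round key.
- key_bar: Oblong grey key, 44 mm up the slope, 18 mm wide, not to be pressed; origin, axes and height as for the round key.
- mandrel: Bystander: upright steel ring stick on a round foot, 52 mm wide at the foot, 120 mm tall. Origin at the centre of its underside.
- bangle: Bystander: brass bangle lying flat, 72 mm across, 12 mm high. Origin at the centre of its underside.
- calculator: Bystander: black pocket calculator, 115 x 70 x 14 mm, lying flat in front. Origin at the centre of its underside.
- bowl: Bystander: steel bowl, 170 mm across, 60 mm high. Origin at the centre of its underside.
- jar: Bystander: closed glass jar, 66 mm across, 80 mm tall. Origin at the centre of its underside.
- screwdriver: Bystander: screwdriver, 160 mm long, lying. Origin at the centre of its underside.
Mind the look-alikes: they are no part of the job. Of the things that look like the bar, the middle-sized one is meant.

How it is judged:
By the outcome, as a careful person would: the job done as asked, in the order asked, and still so for the second after the job is handed in, with the robot touching nothing.
It also fails if it takes over 72 s, if anything falls off the work surface, if the arm or the gripper's body presses on something with over 40 N, if the wrist force passes 120 N, or if a joint passes its speed limit or range.

## Working session

There is one attempt and no reset: what is moved stays moved. The work goes in short steps, Python scripts to look and compute and a tool call to move; the robot and the scene stay as the last step left them, time stands still between calls to the robot, and variables do not carry over. Pictures are saved under pics/ and viewed, at most 10 in all, crops included, and the job is handed in when it is done.

Besides the shell and the picture viewer there is one more tool, called after ">>>" by a JSON object that holds its "api" and its "payload". send_rows: Moves the arm, as the interface text tells. Its arguments: {"type":"object","properties":{"series":{"type":"array"},"jaw":{"type":"number"},"squeeze":{"type":"number"}},"required":["series"]}

```bash
mkdir -p pics; ls; cat > h.py <<'E'
import numpy as np, cv2
from cell import get_state, optics, workorder, env
from scipy.spatial.transform import Rotation as Ro
def focal(p): return 200/np.tan(np.radians(p["vertical_fov"])/2)
def cloud(p):
    """world points 400x640x3 for fixed camera"""
    f=focal(p); v,u=np.mgrid[0:400,0:640]; z=p["range_z"]
    c=np.stack([(u-p["cx"])/f*z,(v-p["cy"])/f*z,z],-1)
    return (c-np.array(p["t"]))@np.array(p["R"])
def save(img,n): cv2.imwrite("pics/"+n,np.ascontiguousarray(img[...,::-1]))
E
python3 - <<'E'
from h import *
print(get_state())
ims=[]
for n in ("scene","top"):
    p=optics.get_image(n); ims.append(p["img"]); P=cloud(p)
    for t in ["tester","bar","clamp","console","key_round","key_square","key_bar"]:
        for d in optics.outline_of(t,p)[:4]:
            m=d["region"]&(p["range_z"]>0)
            print(n,t,round(d["confidence"],2),np.round(d["bbox"]),np.round(np.median(P[m],0)) if m.any() else None, m.sum())
    save(p["img"],n+".png")
E
```

```text
pics
{'time_s': 0.0, 'joint_pos': array([-70.82954212,  23.59983213,  -0.73020899,  91.5034184 ,
         0.32092939,  64.99084034,  -4.71045575]), 'joint_velocities': array([ 0.03077404,  0.00238345, -0.07024537,  0.05898262, -0.05290364,
       -0.01011838,  0.0043612 ]), 'joint_efforts': array([ 1.58818479e-03, -6.00621486e+01,  6.82049207e-01, -2.99400991e+01,
        1.36792808e-02,  1.08051847e-02,  1.67627866e-05]), 'tool_pos': array([244.8563465 , 574.62935426, 303.05932263]), 'eef_rot': array([-1.79908136e+02,  5.85434422e-03,  1.56924381e+02]), 'wrist_force': array([-0.09801393, -0.03732944,  0.39388364]), 'wrist_torque': array([-0.04858735, -0.04162099,  0.02415851]), 'grasp_force': 0.0, 'finger_gap': 1.0007792463629783}
scene tester 0.76 [277. 213. 361. 318.] [ 613. -213.   50.] 3863
scene tester 0.38 [384. 161. 392. 174.] [579. 205.  71.] 57
scene bar 0.78 [293. 256. 328. 281.] [ 551. -193.   57.] 482
scene bar 0.77 [162. 284. 210. 321.] [ 312. -413.   24.] 978
scene bar 0.5 [258. 294. 270. 317.] [ 493. -325.   12.] 253
scene clamp 0.86 [320. 207. 347. 292.] [ 621. -193.
[... 377 characters left out ...]
. -193.  183.] 1246
top tester 0.71 [362. 125. 420. 202.] [ 594. -183.   50.] 2764
top bar 0.77 [376. 160. 391. 195.] [ 546. -189.   56.] 418
top bar 0.59 [418. 196. 434. 206.] [ 491. -320.   12.] 125
top clamp 0.82 [374. 128. 419. 152.] [ 616. -190.  188.] 690
top console 0.85 [195. 114. 284. 183.] [616. 217.  99.] 4528
top key_round 0.89 [234. 148. 254. 171.] [588. 221.  77.] 313
top key_round 0.58 [373. 129. 418. 152.] [ 615. -186.  189.] 635
top key_round 0.55 [214. 149. 231. 168.] [585. 285.  78.] 307
top key_square 0.73 [373. 126. 419. 151.] [ 615. -190.  189.] 574
top key_square 0.69 [257. 151. 276. 166.] [590. 154.  76.] 273
top key_bar 0.61 [212. 151. 229. 169.] [585. 285.  78.] 296
```

```bash
python3 - <<'E'
from h import *
a=cv2.imread("pics/scene.png");b=cv2.imread("pics/top.png")
c1=cv2.resize(b[100:220,180:450],(800,356),interpolation=3)
c2=cv2.resize(a[200:330,150:400],(460,240),interpolation=3)
c3=cv2.resize(b,(340,213))
o=np.zeros((600,800,3),np.uint8);o[:356]=c1;o[358:598,:460]=c2;o[358:571,460:]=c3
cv2.imwrite("pics/c1.png",o)
E
```

```text
(no output)
```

View pics/c1.png

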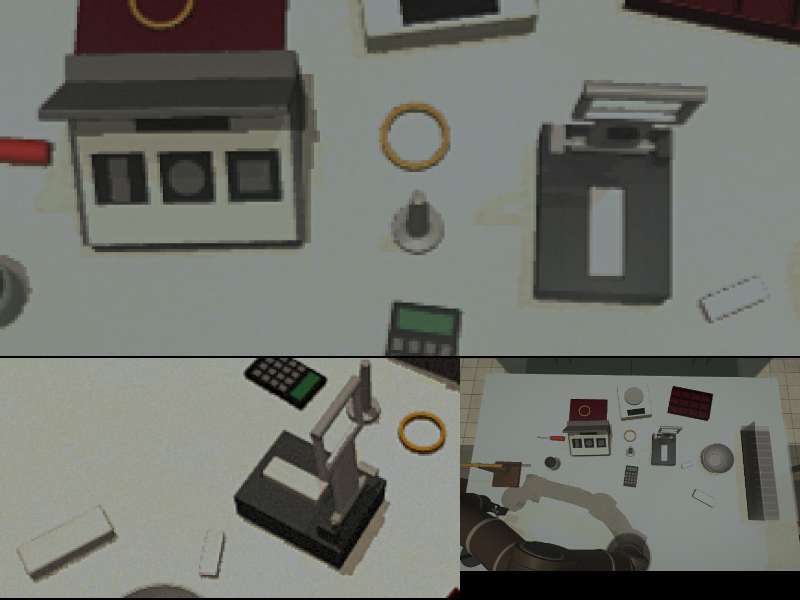

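View pics/scene.png

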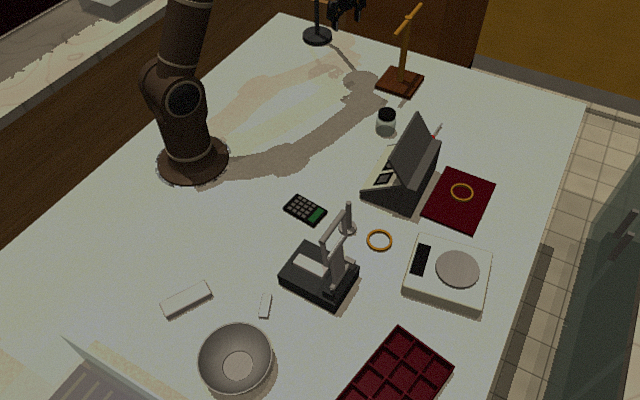

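The silver bars are: in the nest (top 383,178), a bigger one loose at scene (186,300), and a small one at top (426,201). The nest one is the middle-sized, so that's the target. The round key is the middle one at top (244,160). Next I'll fit the poses.

```bash
python3 - <<'E'
from h import *
p=optics.get_image("top"); P=cloud(p); q=optics.get_image("scene"); Q=cloud(q)
def rect(pts):
    (c,s,a)=cv2.minAreaRect(pts[:,:2].astype(np.float32)); return np.round(c,1),np.round(s,1),round(a,2)
for n,X in(("top",P),("scene",Q)):
    d=X.reshape(-1,3)
    b=(abs(d[:,0]-570)<150)&(abs(d[:,1]+190)<100)
    m=d[b&(abs(d[:,2]-50)<3)]; print(n,"block",rect(m),m[:,2].mean())
for n,pic,X in(("top",p,P),("scene",q,Q)):
    for t in("bar","clamp","key_round","key_square","key_bar","mandrel","calculator"):
        for d in optics.outline_of(t,pic)[:2]:
            m=d["region"]&(pic["range_z"]>0); e=X[m]
            print(n,t,round(d["confidence"],2),rect(e),np.round(np.percentile(e[:,2],[5,50,95]),1),np.round(e.mean(0),1))
            if t=="clamp" and abs(e[:,1].mean()+190)<40:
                k=e[e[:,2]>np.percentile(e[:,2],98)-14]; print("  clamp top",k.mean(0),k.max(0),k.min(0))
for n,X in(("top",P),("scene",Q)):
    d=X.reshape(-1,3); b=(d[:,0]>530)&(d[:,0]<640)&(abs(d[:,1]-220)<115)&(d[:,2]>40)&(d[:,2]<110); e=d[b]
    c=e.mean(0); 
    A=np.c_[e[:,:2],np.ones(len(e))]
    w=np.ones(len(e),bool)
    for _ in range(8):
        s=np.linalg.lstsq(A[w],e[w,2],rcond=None)[0]; w=abs(A@s-e[:,2])<4
    print(n,"panel",s,w.sum(),"yaw",np.degrees(np.arctan2(s[1],s[0])),"slope",np.degrees(np.arctan(np.hypot(*s[:2]))), "z at 588,221",s@[588,221,1], rect(e[w]))
w=optics.get_image("wrist"); print(np.round(w["tool_from_camera"],2))
E
```

```text
top block (array([ 571. , -188.2]), array([129. , 171.5]), 88.62) 49.65491936485789
scene block (array([ 571.2, -190.6]), array([132.2, 171.2]), 88.23) 49.83901495950211
top bar 0.91 (array([ 308.7, -406.9]), array([124. ,  55.1]), 65.22) [19.1 23.8 28.1] [ 306.9 -406.7   23.5]
top bar 0.8 (array([ 544.9, -186. ]), array([37.8, 91.8]), 89.18) [47.5 56.4 60.5] [ 543.3 -186.5   55.6]
top clamp 0.82 (array([ 655.6, -220.3]), array([ 88.2, 170. ]), 55.41) [ 66.2 188.8 271.9] [ 617.9 -191.5  185. ]
  clamp top [ 610.00211077 -191.16160905  269.10559451] [ 619.19741535 -139.76804989  274.78691379] [ 603.22564127 -239.91670629  258.91223026]
top key_round 0.9 (array([588.7, 221.3]), array([44.8, 51.6]), 3.3) [61.6 77.4 90. ] [588.5 221.7  76.5]
top key_square 0.89 (array([591.1, 155. ]), array([43.6, 54.4]), 3.41) [61.6 75.6 88.6] [590.8 154.8  75.6]
top key_bar 0.86 (array([583.9, 286.5]), array([44.4, 54.3]), 3.92) [60.4 76.  89.5] [584.  285.6  75.6]
top key_bar 0.58 (array([ 531.2, -486.8]), array([167.5, 192.9]), 59.13) [ 2.3 22.8 58.3] [ 528.2 -493.8   25.9]
top mandrel 0.51 (array([5
[... 1504 characters left out ...]
), array([41.7, 96. ]), 82.81) [48.6 56.7 60.5] [ 545.5 -193.2   56. ]
scene calculator 0.55 (array([422.4, -10.9]), array([ 72.4, 117.2]), 83.34) [ 4.4 13.6 18.4] [425.1 -15.1  13. ]
top panel [ 6.89233205e-01  2.86945449e-02 -3.36602343e+02] 2414 yaw 2.383993423165193 slope 34.59908647000055 z at 588,221 75.00827560704107 (array([585.3, 220.4]), array([105.4, 219.5]), 2.37)
scene panel [ 7.01287896e-01  3.06518000e-02 -3.43704374e+02] 767 yaw 2.5026835868958943 slope 35.06722147134209 z at 588,221 75.42695717711302 (array([585.4, 216.8]), array([101.2, 220.6]), 2.42)
[[ -0.    -0.97  -0.26  67.47]
 [  1.    -0.     0.     0.74]
 [ -0.    -0.26   0.97 -69.6 ]
 [  0.     0.     0.     1.  ]]
```

```bash
cat >> h.py <<'E'
T0=np.array([546,-189,0.]); TY=-1.5; RT=Ro.from_euler("z",TY,degrees=True)
def tst(*v): return T0+RT.apply(v)          # tester -> world
DOWN=Ro.from_euler("xyz",[180,0,90+TY],degrees=True)
def row(pos,R,frm=None):
    """shift/turn row from the measured (or given) pose to pos,R"""
    s=get_state(); p,r=frm or (s["tool_pos"],Ro.from_euler("xyz",s["eef_rot"],degrees=True))
    return np.round(np.r_[r.inv().apply(np.array(pos)-p)/300,(r.inv()*R).as_rotvec()/(np.pi/2)],3).tolist()
E
python3 - <<'E'
from h import *
print(env.finger_overhang, tst(-10,0,230))
r1=Ro.from_euler("xyz",[180,0,120],degrees=True)
a=([410,300,300],Ro.from_euler("xyz",[180,0,130],degrees=True));b=([480,30,300],Ro.from_euler("xyz",[180,0,108],degrees=True))
print(row(*a));print(row(*b,frm=a));print(row(tst(-10,0,230),DOWN,frm=b))
E
```

```text
72.6 [ 536.00342675 -188.73823052  230.        ]
[-0.865, -0.628, 0.013, 0.0, 0.0, 0.299]
[-0.839, -0.4, -0.0, 0.0, -0.0, 0.244]
[-0.751, -0.048, 0.233, -0.0, -0.0, 0.217]
```

>>> {"api": "send_rows", "payload": {"series": [[-0.86,-0.63,0.01,0,0,0.3],[-0.86,-0.63,0.01,0,0,0.3],[-0.86,-0.63,0.01,0,0,0.3],[-0.86,-0.63,0.01,0,0,0.3],[-0.86,-0.63,0.01,0,0,0.3],[-0.86,-0.63,0.01,0,0,0.3],[-0.86,-0.63,0.01,0,0,0.3]], "jaw": 1, "squeeze": 30}}

```text
time_s: 2.35
tool_pos: [410.8, 295.1, 301.3]
eef_rot: [180.0, 0.1, 129.6]
wrist_force: [-1.1, 0.8, 0.6]
finger_gap: 0.003
grasp_force: 0.0
```

>>> {"api": "send_rows", "payload": {"series": [[-0.84,-0.4,0,0,0,0.24],[-0.84,-0.4,0,0,0,0.24],[-0.84,-0.4,0,0,0,0.24],[-0.84,-0.4,0,0,0,0.24],[-0.84,-0.4,0,0,0,0.24],[-0.84,-0.4,0,0,0,0.24]]}}

```text
time_s: 2.95
tool_pos: [478.4, 25.6, 301.4]
eef_rot: [179.9, 0.0, 108.1]
wrist_force: [-0.7, 0.3, 1.0]
finger_gap: -0.0
grasp_force: 0.0
```

>>> {"api": "send_rows", "payload": {"series": [[-0.75,-0.05,0.23,0,0,0.22],[-0.75,-0.05,0.23,0,0,0.22],[-0.75,-0.05,0.23,0,0,0.22],[-0.75,-0.05,0.23,0,0,0.22],[-0.75,-0.05,0.23,0,0,0.22],[-0.75,-0.05,0.23,0,0,0.22],[-0.75,-0.05,0.23,0,0,0.22]]}}

```text
time_s: 3.65
tool_pos: [534.2, -189.3, 231.5]
eef_rot: [-179.9, 0.0, 88.4]
wrist_force: [-0.0, 0.2, 0.8]
finger_gap: -0.001
grasp_force: 0.0
```

```bash
cat >> h.py <<'E'
def wcloud(p,s):
    f=focal(p); v,u=np.mgrid[0:400,0:640].astype(float); x=u-p["cx"]; y=v-p["cy"]; r=np.hypot(x,y)+1e-9
    th=r/f; z=p["range_z"]; k=np.tan(np.minimum(th,1.5))/r*z
    c=np.stack([x*k,y*k,z,np.ones_like(z)],-1)@np.array(p["tool_from_camera"]).T
    return Ro.from_euler("xyz",s["eef_rot"],degrees=True).apply(c[...,:3].reshape(-1,3)).reshape(400,640,3)+s["tool_pos"]
E
python3 - <<'E'
from h import *
s=get_state(); p=optics.get_image("wrist"); W=wcloud(p,s)
for t in("bar","clamp","tester"):
    for d in optics.outline_of(t,p)[:2]:
        m=d["region"]&(p["range_z"]>0); e=W[m]; print(t,d["confidence"],np.round(d["bbox"]),np.round(e.mean(0)),np.round(e.min(0)),np.round(e.max(0)),cv2.minAreaRect(e[:,:2].astype(np.float32)))
d=W.reshape(-1,3); b=(abs(d[:,0]-570)<150)&(abs(d[:,1]+190)<100)&(abs(d[:,2]-50)<3); print("block",cv2.minAreaRect(d[b][:,:2].astype(np.float32)))
b=(abs(d[:,0]-546)<40)&(abs(d[:,1]+189)<14)&(abs(d[:,2]-58)<6);print("bar top",np.percentile(d[b][:,2],[5,25,50,75,95]))
save(p["img"],"w1.png")
E
```

```text
bar 0.9 [280. 174. 391. 216.] [ 545. -184.   57.] [ 501. -204.   41.] [ 593. -168.   60.] ((546.6182250976562, -185.54693603515625), (92.02814483642578, 35.70025634765625), 0.3316575288772583)
clamp 0.94 [424. 156. 640. 399.] [ 619. -172.  178.] [ 585. -785. -151.] [1307. -138.  267.] ((971.098876953125, -428.7472229003906), (369.8764953613281, 917.8062744140625), 62.67766571044922)
block ((571.0792846679688, -187.08450317382812), (130.1515655517578, 171.2689208984375), 88.3517074584961)
bar top [56.24377939 56.9710514  57.43070617 57.88932979 58.55415018]
```

View pics/w1.png

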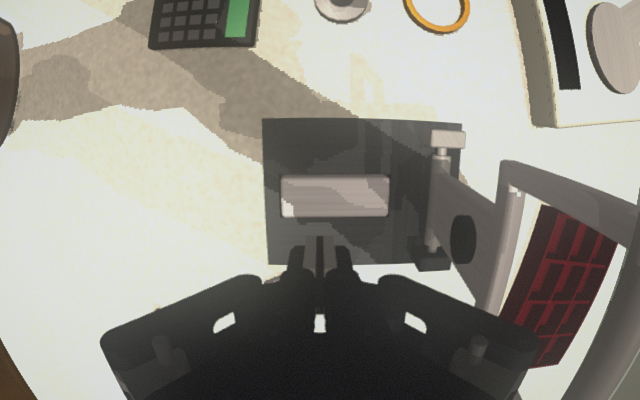

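The wrist view shows the bar at (335,196) between the block walls, with the fingertips over its left-centre and the clamp clear on the right. Now descending.

>>> {"api": "send_rows", "payload": {"series": [[0.008,0.01,0.15,0,0,0],[0.008,0.01,0.3,0,0,0],[0.008,0.01,0.32,0,0,0],[0.008,0.01,0.32,0,0,0]]}}

```text
time_s: 4.25
tool_pos: [537.2, -185.5, 135.7]
eef_rot: [-179.9, -0.0, 88.6]
wrist_force: [-0.3, -1.2, 0.4]
finger_gap: -0.003
grasp_force: 0.0
```

>>> {"api": "send_rows", "payload": {"series": [[0,0,0.007,0,0,0],[0,0,0.014,0,0,0],[0,0,0.02,0,0,0],[0,0,0.02,0,0,0]]}}

```text
time_s: 4.65
tool_pos: [537.9, -186.3, 130.7]
eef_rot: [179.9, -0.0, 88.5]
wrist_force: [0.1, 0.9, 2.9]
finger_gap: -0.0
grasp_force: 1.3
```

Contact is near. I'll continue in small steps.

>>> {"api": "send_rows", "payload": {"series": [[0,0,0.005,0,0,0],[0,0,0.01,0,0,0],[0,0,0.01,0,0,0]]}}

```text
time_s: 4.95
tool_pos: [538.0, -186.4, 127.9]
eef_rot: [179.9, -0.0, 88.5]
wrist_force: [-1.1, 1.7, 5.5]
finger_gap: -0.001
grasp_force: 2.9
```

>>> {"api": "send_rows", "payload": {"series": [[0,0,0.005,0,0,0],[0,0,0.01,0,0,0],[0,0,0.01,0,0,0]]}}

```text
time_s: 5.25
tool_pos: [538.0, -186.5, 126.6]
eef_rot: [179.9, -0.1, 88.5]
wrist_force: [-8.0, 3.9, 25.1]
finger_gap: -0.002
grasp_force: 12.9
```

>>> {"api": "send_rows", "payload": {"series": [[0,0,0.002,0,0,0],[0,0,0.002,0,0,0],[0,0,-0.02,0,0,0],[0,-0.03,-0.2,0,0,0],[0,-0.03,-0.4,0,0,0],[0,-0.03,-0.6,0,0,0],[0,-0.03,-0.78,0,0,0],[0,-0.03,-0.78,0,0,0]], "jaw": 1}}

```text
time_s: 6.05
tool_pos: [528.9, -186.9, 362.4]
eef_rot: [179.7, 0.0, 88.5]
wrist_force: [1.1, -0.9, -0.5]
finger_gap: -0.0
grasp_force: 0.0
```

```bash
sed -i 's/546,-189,0/546,-187.5,0/' h.py; python3 - <<'E'
from h import *
s=get_state(); print(s["time_s"],s["tool_pos"]); p=optics.get_image("wrist"); W=wcloud(p,s)
d=RT.inv().apply(W.reshape(-1,3)-T0)
b=(abs(d[:,1])<14)&(abs(d[:,2]-54)<8)
for x in(-35,-15,0,15,35): print(x,np.round(np.median(d[b&(abs(d[:,0]-x)<8)][:,2]),1))
b=(abs(d[:,0]+52)<5)&(abs(d[:,1])<40)&(abs(d[:,2]-50)<8);print("block z",np.median(d[b][:,2]))
q=[]
for n in("scene","top"):
    p=optics.get_image(n);e=RT.inv().apply(cloud(p).reshape(-1,3)-T0)
    k=e[(abs(e[:,1])<35)&(abs(e[:,0]-60)<40)&(e[:,2]>252)&(e[:,2]<285)];print(n,k.mean(0),k.min(0),k.max(0),len(k))
    b=(abs(e[:,1])<12)&(abs(e[:,2]-54)<8)
    for x in(-35,-15,0,15): print(x,np.round(np.median(e[b&(abs(e[:,0]-x)<8)][:,2]),1))
E
```

```text
6.05 [ 528.89729234 -186.9099423   362.3936503 ]
-35 53.5
-15 53.6
0 53.6
15 53.4
35 53.5
block z 49.52247123201959
scene [ 6.76629660e+01 -2.60308320e-01  2.69794739e+02] [ 59.22296902 -34.84035987 263.24912243] [ 73.58558197  34.4946464  274.53351842] 175
-35 53.9
-15 53.1
0 53.7
15 53.2
top [ 63.89377674  23.96755524 269.23126098] [ 58.77738302  13.24599779 259.01103622] [ 71.61605799  33.53022632 274.40226909] 50
-35 nan
-15 nan
0 nan
15 nan
  return _methods._mean(a, axis=axis, dtype=dtype,
  ret = ret.dtype.type(ret / rcount)
```

The bar sits level at 54 mm. Next: move over the cross bar, half open, and straddle it.

>>> {"api": "send_rows", "payload": {"series": [[0,0.15,0,0,0,0],[0,0.277,0,0,0,0],[0,0.277,0,0,0,0],[0,0.277,0,0,0,0]], "jaw": 0.4}}

```text
time_s: 6.6
tool_pos: [611.4, -188.0, 355.3]
eef_rot: [-179.8, 0.0, 88.5]
wrist_force: [-0.7, -0.4, -1.0]
finger_gap: 0.6
grasp_force: 0.0
```

>>> {"api": "send_rows", "payload": {"series": [[0,0,0.08,0,0,0],[0,0,0.145,0,0,0],[0,0,0.145,0,0,0]]}}

```text
time_s: 6.9
tool_pos: [609.3, -187.9, 311.4]
eef_rot: [-179.7, -0.1, 88.5]
wrist_force: [0.5, 0.3, 0.0]
finger_gap: 0.598
grasp_force: 0.0
```

>>> {"api": "send_rows", "payload": {"series": [[0,0,0,0,0,0],[0,0,0,0,0,0],[0,0,0,0,0,0],[0,0,0,0,0,0]], "jaw": 1, "squeeze": 25}}

```text
time_s: 7.3
tool_pos: [611.8, -188.6, 315.7]
eef_rot: [179.9, 0.0, 88.5]
wrist_force: [-1.3, -0.2, 4.7]
finger_gap: 0.155
grasp_force: 24.5
```

>>> {"api": "send_rows", "payload": {"series": [[0,-0.048,0.006,0,0,0],[0,-0.113,0.021,0,0,0],[0,-0.177,0.042,0,0,0],[0,-0.237,0.069,0,0,0],[0,-0.295,0.102,0,0,0],[0,-0.349,0.141,0,0,0],[0,-0.399,0.185,0,0,0],[0,-0.423,0.209,0,0,0]]}}

```text
time_s: 8.1
tool_pos: [484.5, -185.0, 251.9]
eef_rot: [179.9, -0.0, 88.5]
wrist_force: [4.1, -0.4, 1.7]
finger_gap: 0.154
grasp_force: 25.2
```

>>> {"api": "send_rows", "payload": {"series": [[0,-0.043,0.051,0,0,0],[0,-0.081,0.106,0,0,0],[0,-0.113,0.164,0,0,0],[0,-0.139,0.226,0,0,0],[0,-0.158,0.289,0,0,0],[0,-0.172,0.355,0,0,0],[0,-0.177,0.408,0,0,0],[0,-0.179,0.454,0,0,0]]}}

```text
time_s: 8.9
tool_pos: [431.9, -183.7, 115.2]
eef_rot: [179.9, 0.0, 88.5]
wrist_force: [0.8, 0.8, 3.0]
finger_gap: 0.151
grasp_force: 26.3
```

>>> {"api": "send_rows", "payload": {"series": [[0,0,0.01,0,0,0],[0,0,0.02,0,0,0],[0,0,0.02,0,0,0]]}}

```text
time_s: 9.2
tool_pos: [431.9, -184.1, 111.0]
eef_rot: [179.9, -0.0, 88.5]
wrist_force: [-4.5, 1.5, 22.4]
finger_gap: 0.156
grasp_force: 29.5
```

>>> {"api": "send_rows", "payload": {"series": [[0,0,0.01,0,0,0],[0,0,0,0,0,0],[0,0,0,0,0,0],[0,0,0,0,0,0],[0,0,0,0,0,0]], "jaw": 0.5}}

```text
time_s: 9.7
tool_pos: [431.1, -183.5, 109.4]
eef_rot: [-180.0, -0.0, 88.5]
wrist_force: [0.1, -0.5, -0.8]
finger_gap: 0.502
grasp_force: 0.0
```

>>> {"api": "send_rows", "payload": {"series": [[0,0,-0.1,0,0,0],[0,0,-0.25,0,0,0],[0,0,-0.4,0,0,0],[0,0,-0.55,0,0,0],[0,0,-0.55,0,0,0]]}}

```text
time_s: 10.2
tool_pos: [433.2, -184.8, 279.6]
eef_rot: [179.5, 0.0, 88.5]
wrist_force: [0.9, 0.7, -0.2]
finger_gap: 0.5
grasp_force: 0.0
```

```bash
python3 - <<'E'
from h import *
s=get_state(); print(s["tool_pos"]); p=optics.get_image("wrist"); W=wcloud(p,s)
q=optics.get_image("top")
for n,X in(("w",W),("t",cloud(q))):
    d=RT.inv().apply(X.reshape(-1,3)-T0)
    for x in(-115,-80,-60,-40,-10,20,50):
        k=d[(abs(d[:,0]-x)<8)&(abs(d[:,1])<55)&(d[:,2]>56)&(d[:,2]<110)][:,2]
        print(n,x,len(k),np.round(np.percentile(k,[20,50,90,98]),1) if len(k) else "")
t=optics.get_image("top"); P=cloud(t); 
for k in("key_round","key_square","key_bar"):
    for d in optics.outline_of(k,t)[:1]:
        e=P[d["region"]&(t["range_z"]>0)]; print(k,d["confidence"],e.mean(0))
a=cv2.resize(t["img"][100:220,180:450],(800,356),interpolation=3)
o=np.zeros((600,800,3),np.uint8);o[:356]=a; o[356:,:390]=cv2.resize(p["img"],(390,244)); save(o,"c2.png")
E
```

```text
[ 433.15399862 -184.80689349  279.58261468]
w -115 1589 [69.8 71.4 72.8 73.5]
w -80 391 [69.2 70.2 71.2 71.8]
w -60 343 [69.3 70.2 71.3 71.8]
w -40 1151 [69.3 70.2 71.2 71.8]
w -10 789 [69.8 70.4 71.3 71.8]
w 20 697 [69.9 70.5 71.3 71.9]
w 50 624 [69.8 70.5 71.3 71.8]
t -115 55 [67.8 69.9 74.5 75.7]
t -80 23 [66.6 68.4 71.7 73.6]
t -60 20 [66.7 69.1 70.7 72.3]
t -40 70 [66.2 68.7 73.4 75.2]
t -10 75 [68.2 69.9 72.8 73.9]
t 20 83 [67.7 69.9 73.6 74.3]
t 50 94 [68.1 69.8 73.7 74.4]
key_round 0.71 [ 558.02558056 -177.81930368   69.92563999]
key_square 0.81 [590.05882885 155.83480677  75.16044468]
key_bar 0.8 [584.06672251 285.50554431  75.78661586]
```

View pics/c2.png

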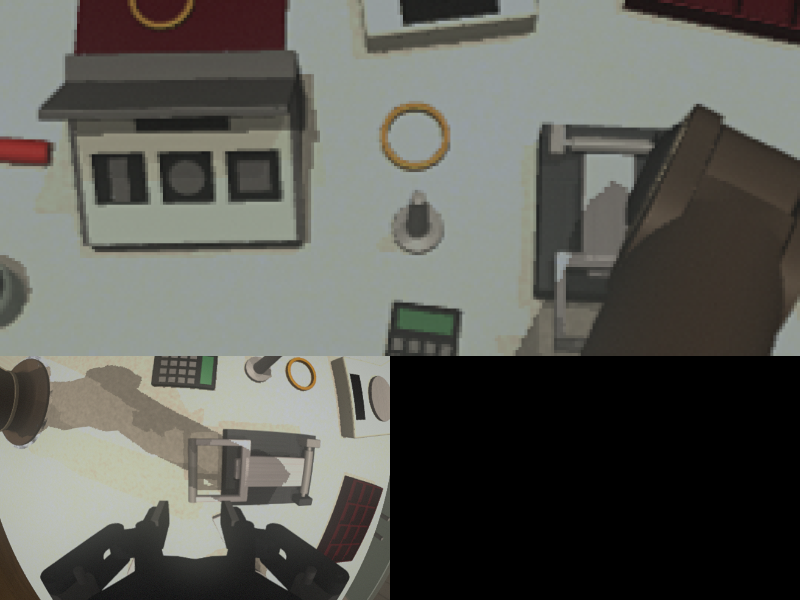

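The arm reads level along its whole length (70.2–70.5 mm), so the clamp is shut. Checking hood clearance and planning the key approach next.

```bash
cat >> h.py <<'E'
KY=2.7; RK=Ro.from_euler("z",KY,degrees=True); K0=np.array([588,221,75.])
N=RK.apply([-.574,0,.819]); U=RK.apply([.819,0,.574]); V=RK.apply([0,1,0])
RP=Ro.from_matrix(np.c_[V,U,-N])   # tool x=console y, y=up slope, z=into panel
E
python3 - <<'E'
from h import *
print(np.linalg.det(np.c_[V,U,-N]),RP.as_euler("xyz",degrees=True))
for n in("top","scene"):
    d=cloud(optics.get_image(n)).reshape(-1,3)-K0
    l=np.c_[d@U,d@V,d@N]; b=(abs(l[:,1])<90)&(l[:,0]<200)&(l[:,0]>-40)
    for h in range(-5,130,15):
        k=l[b&(abs(l[:,2]-h)<7)]; print(n,h,len(k),np.round(np.percentile(k[:,0],[0,2,50]),0) if len(k) else "")
    k=l[(abs(l[:,0])<12)&(abs(l[:,1])<12)]; print("key h",np.percentile(k[:,2],[10,50,90]) if len(k) else "")
a=([440,60,300],Ro.from_euler("xyz",[180,0,92],degrees=True)); b=(K0+N*150,RP)
print(row(*a),row(*b,frm=a),b[0])
E
```

```text
1.0002369999999996 [144.97512672   0.          92.7       ]
top -5 1827 [-40. -38.  23.]
top 10 379 [-40. -35.  11.]
top 25 81 [94. 94. 95.]
top 40 85 [94. 94. 95.]
top 55 87 [94. 94. 95.]
top 70 91 [93. 93. 95.]
top 85 158 [84. 85. 94.]
top 100 151 [86. 86. 91.]
top 115 0 
key h [-0.63723832  2.80747052  6.10767633]
scene -5 584 [-40. -39.  37.]
scene 10 212 [-39. -22.  94.]
scene 25 171 [92. 92. 95.]
scene 40 178 [90. 92. 95.]
scene 55 181 [91. 92. 95.]
scene 70 170 [91. 92. 95.]
scene 85 184 [85. 92. 95.]
scene 100 93 [85. 86. 93.]
scene 115 0 
key h [-1.01724311e+03 -1.00848561e+03  3.96034986e-01]
[0.812, 0.01, -0.089, -0.001, 0.0, -0.039] [0.516, 0.225, 0.34, -0.389, 0.002, -0.008] [501.99558177 216.94413459 197.85      ]
```

>>> {"api": "send_rows", "payload": {"series": [[0.81,0.01,-0.09,0,0,-0.04],[0.81,0.01,-0.09,0,0,-0.04],[0.81,0.01,-0.09,0,0,-0.04],[0.81,0.01,-0.09,0,0,-0.04],[0.81,0.01,-0.09,0,0,-0.04],[0.81,0.01,-0.09,0,0,-0.04]], "jaw": 1}}

```text
time_s: 11.2
tool_pos: [440.3, 65.2, 301.3]
eef_rot: [-180.0, -0.1, 92.6]
wrist_force: [0.7, -0.2, -0.2]
finger_gap: 0.002
grasp_force: 0.0
```

>>> {"api": "send_rows", "payload": {"series": [[0.25,0.1,0.1,-0.09,0,0],[0.516,0.225,0.25,-0.19,0,0],[0.516,0.225,0.34,-0.29,0,0],[0.516,0.225,0.34,-0.389,0.002,-0.008],[0.516,0.225,0.34,-0.389,0.002,-0.008],[0.516,0.225,0.34,-0.389,0.002,-0.008]]}}

```text
time_s: 11.8
tool_pos: [505.7, 202.7, 205.6]
eef_rot: [146.1, 1.0, 91.7]
wrist_force: [1.9, -0.9, -0.0]
finger_gap: 0.0
grasp_force: 0.0
```

```bash
python3 - <<'E'
from h import *
s=get_state(); print(s["time_s"],s["tool_pos"],s["eef_rot"],s["finger_gap"]); p=optics.get_image("wrist"); W=wcloud(p,s)
for t in("key_round","key_square","key_bar"):
    for d in optics.outline_of(t,p)[:2]:
        m=d["region"]&(p["range_z"]>0); l=W[m]-K0; l=np.c_[l@U,l@V,l@N]; print(t,round(d["confidence"],2),np.round(d["bbox"]),np.round(l.mean(0),1),np.round((np.percentile(l,3,axis=0)+np.percentile(l,97,axis=0))/2,1))
l=W.reshape(-1,3)-K0; l=np.c_[l@U,l@V,l@N]
k=l[(abs(l[:,0])<10)&(abs(l[:,1])<10)]; print("key",np.percentile(k[:,2],[10,50,90]))
k=l[(abs(l[:,0]+40)<8)&(abs(l[:,1])<60)]; print("panel",np.percentile(k[:,2],[10,50,90]))
tip=s["tool_pos"]+Ro.from_euler("xyz",s["eef_rot"],degrees=True).apply([0,0,72.6])-K0; print("tip U,V,N",tip@U,tip@V,tip@N)
save(p["img"],"w3.png")
E
```

```text
11.8 [505.7266705  202.70697521 205.64514081] [146.13917156   1.00374132  91.73847012] 0.00015793112756431834
key_round 0.65 [281. 148. 350. 218.] [-0.2  3.   1.9] [-0.3  2.3  2.1]
key_square 0.92 [284. 230. 351. 268.] [ -5.7 -43.    3.8] [ -0.8 -49.2   1.5]
key_square 0.63 [ 90. 377. 128. 400.] [-211.3 -187.7   71.5] [-211.7 -190.2   71.2]
key_bar 0.59 [278.  56. 354. 132.] [ 0.5 67.3  1.9] [ 0.4 67.2  2.7]
key [ 98.56895112 163.31699657 180.8013829 ]
panel [6.95542438e-02 1.60030363e+02 1.76383774e+02]
tip U,V,N 5.48859341367483 -16.131858297986653 82.09286305451332
```

View pics/w3.png

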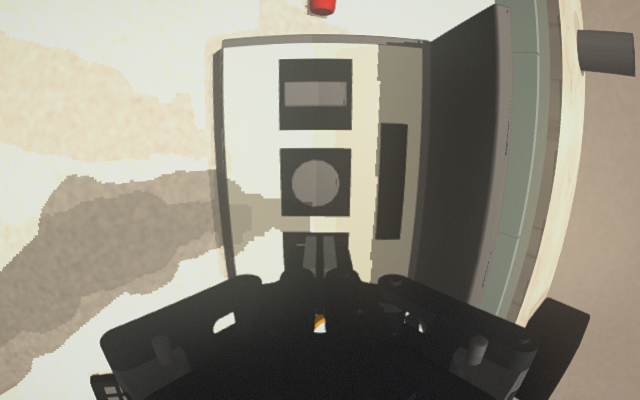

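The round key is the middle one, at (315,183), roughly 2 mm from my estimate. I'll settle first, then approach.

>>> {"api": "send_rows", "payload": {"series": [[0,0,0,0,0,0],[0,0,0,0,0,0],[0,0,0,0,0,0]]}}

```text
time_s: 12.3
tool_pos: [506.4, 202.3, 207.4]
eef_rot: [146.1, 0.9, 91.6]
wrist_force: [0.1, -0.4, -0.3]
finger_gap: 0.003
grasp_force: 0.0
```

```bash
python3 - <<'E'
from h import *
s=get_state(); p=optics.get_image("wrist"); W=wcloud(p,s)
for t in("key_round","key_bar"):
    for d in optics.outline_of(t,p)[:1]:
        m=d["region"]&(p["range_z"]>0); l=W[m]-K0; l=np.c_[l@U,l@V,l@N]; print(t,round(d["confidence"],2),np.round(d["bbox"]),np.round((np.percentile(l,3,axis=0)+np.percentile(l,97,axis=0))/2,1),np.percentile(l[:,2],[20,50,90]))
tip=s["tool_pos"]+Ro.from_euler("xyz",s["eef_rot"],degrees=True).apply([0,0,72.6])-K0; print("tip U,V,N",tip@U,tip@V,tip@N,s["tool_pos"],s["eef_rot"])
print(row(K0+1.5*V+N*(72.6+12),RP))
E
```

```text
key_round 0.96 [279. 148. 349. 214.] [0.  2.5 2.1] [0.73502415 1.58139773 3.70921494]
key_bar 0.81 [277.  58. 348. 133.] [ 0.  67.   2.7] [0.39046274 1.2286398  5.22903112]
tip U,V,N 7.021090895852756 -16.52444309994823 83.18683271556515 [506.37971976 202.26454766 207.42557465] [146.14293405   0.85210009  91.62589658]
[0.058, -0.023, 0.236, -0.013, 0.014, -0.004]
```

>>> {"api": "send_rows", "payload": {"series": [[0.058,-0.023,0.08,-0.013,0.014,-0.004],[0.058,-0.023,0.16,-0.013,0.014,-0.004],[0.058,-0.023,0.236,-0.013,0.014,-0.004],[0.058,-0.023,0.236,-0.013,0.014,-0.004],[0.058,-0.023,0.236,-0.013,0.014,-0.004]]}}

```text
time_s: 12.95
tool_pos: [539.3, 220.9, 142.9]
eef_rot: [145.0, 0.1, 92.8]
wrist_force: [0.7, -0.1, -0.3]
finger_gap: 0.004
grasp_force: 0.0
```

```bash
python3 - <<'E'
from h import *
s=get_state()
tip=s["tool_pos"]+Ro.from_euler("xyz",s["eef_rot"],degrees=True).apply([0,0,72.6])-K0; print("tip U,V,N",tip@U,tip@V,tip@N,s["wrist_force"]@N,s["eef_rot"])
E
```

```text
tip U,V,N -0.9605070950570733 2.25135090303636 10.989629714118488 -0.65601353640719 [1.45035614e+02 5.99462655e-02 9.27935865e+01]
```

>>> {"api": "send_rows", "payload": {"series": [[0,0.003,0.007,0,0,0],[0,0.003,0.013,0,0,0],[0,0.003,0.013,0,0,0]]}}

```text
time_s: 13.25
tool_pos: [542.2, 220.4, 141.7]
eef_rot: [145.0, 0.1, 92.7]
wrist_force: [0.5, -0.5, 0.5]
finger_gap: -0.001
grasp_force: 0.0
```

>>> {"api": "send_rows", "payload": {"series": [[0,0,0.003,0,0,0],[0,0,0.006,0,0,0],[0,0,0.006,0,0,0]]}}

```text
time_s: 13.55
tool_pos: [542.9, 221.0, 140.0]
eef_rot: [145.0, 0.1, 92.8]
wrist_force: [-0.7, -0.2, 0.5]
finger_gap: 0.0
grasp_force: 0.0
```

>>> {"api": "send_rows", "payload": {"series": [[0,0,0.003,0,0,0],[0,0,0.003,0,0,0]]}}

```text
time_s: 13.75
tool_pos: [543.5, 220.9, 139.0]
eef_rot: [145.0, 0.1, 92.7]
wrist_force: [0.4, -1.4, 0.4]
finger_gap: 0.001
grasp_force: 0.0
```

>>> {"api": "send_rows", "payload": {"series": [[0,0,0.003,0,0,0],[0,0,0.003,0,0,0]]}}

```text
time_s: 13.95
tool_pos: [544.1, 220.7, 138.2]
eef_rot: [145.0, 0.1, 92.7]
wrist_force: [0.7, -0.4, -0.0]
finger_gap: 0.002
grasp_force: 0.0
```

>>> {"api": "send_rows", "payload": {"series": [[0,0,0.002,0,0,0],[0,0,0.002,0,0,0]]}}

```text
time_s: 14.15
tool_pos: [544.4, 220.7, 137.7]
eef_rot: [145.0, 0.1, 92.7]
wrist_force: [-0.3, -0.3, 0.2]
finger_gap: 0.001
grasp_force: 0.0
```

>>> {"api": "send_rows", "payload": {"series": [[0,0,0.003,0,0,0],[0,0,0.003,0,0,0]]}}

```text
time_s: 14.35
tool_pos: [544.9, 220.8, 137.1]
eef_rot: [145.0, 0.1, 92.7]
wrist_force: [-1.8, -0.4, 3.4]
finger_gap: -0.001
grasp_force: 1.7
```

>>> {"api": "send_rows", "payload": {"series": [[0,0,0.002,0,0,0],[0,0,0.002,0,0,0]]}}

```text
time_s: 14.55
tool_pos: [545.2, 220.8, 136.7]
eef_rot: [145.0, 0.1, 92.7]
wrist_force: [-4.7, -0.7, 5.9]
finger_gap: -0.004
grasp_force: 3.5
```

>>> {"api": "send_rows", "payload": {"series": [[0,0,0.0015,0,0,0],[0,0,0.0015,0,0,0],[0,0,0.0015,0,0,0]]}}

```text
time_s: 14.85
tool_pos: [545.4, 220.8, 136.4]
eef_rot: [145.0, 0.1, 92.7]
wrist_force: [-5.7, -1.4, 8.0]
finger_gap: 0.003
grasp_force: 4.7
```

N force is about 9.8. Holding, then backing off along the normal.

>>> {"api": "send_rows", "payload": {"series": [[0,0,0.0005,0,0,0],[0,0,0.0005,0,0,0],[0,0,0.0005,0,0,0],[0,0,0.0005,0,0,0],[0,0,0.0005,0,0,0],[0,0,0.0005,0,0,0],[0,0,0.0005,0,0,0]]}}

```text
time_s: 15.55
tool_pos: [545.4, 220.8, 136.3]
eef_rot: [145.0, 0.1, 92.7]
wrist_force: [-6.5, -2.2, 8.1]
finger_gap: 0.001
grasp_force: 5.1
```

>>> {"api": "send_rows", "payload": {"series": [[0,0,-0.02,0,0,0],[0,0,-0.1,0,0,0],[0,0,-0.22,0,0,0],[0,0,-0.35,0,0,0],[0,0,-0.4,0,0,0],[0,0,-0.4,0,0,0],[0,0,-0.4,0,0,0]]}}

```text
time_s: 16.25
tool_pos: [477.1, 218.1, 235.4]
eef_rot: [144.9, -0.1, 92.8]
wrist_force: [-0.2, -0.7, -1.1]
finger_gap: -0.004
grasp_force: 0.0
```

```bash
python3 - <<'E'
from h import *
s=get_state(); print(s["time_s"],s["tool_pos"],s["wrist_force"])
q=optics.get_image("top"); d=RT.inv().apply(cloud(q).reshape(-1,3)-T0)
for x in(-115,-80,-40,0,50):
    k=d[(abs(d[:,0]-x)<8)&(abs(d[:,1])<55)&(d[:,2]>58)&(d[:,2]<110)][:,2]; print(x,len(k),np.percentile(k,[50,90]))
o=np.zeros((600,800,3),np.uint8); o[:356]=cv2.resize(q["img"][100:220,180:450],(800,356),interpolation=3); save(o[:356],"c3.png")
E
```

```text
16.25 [477.1123598  218.11745675 235.38485795] [-0.17707462 -0.74392674 -1.10188166]
-115 183 [70.8318256  74.05636699]
-80 47 [69.65821839 73.38392961]
-40 127 [69.20506789 73.17120616]
0 100 [69.7219912 72.4383264]
50 97 [69.78469438 72.63291998]
```

View pics/c3.png

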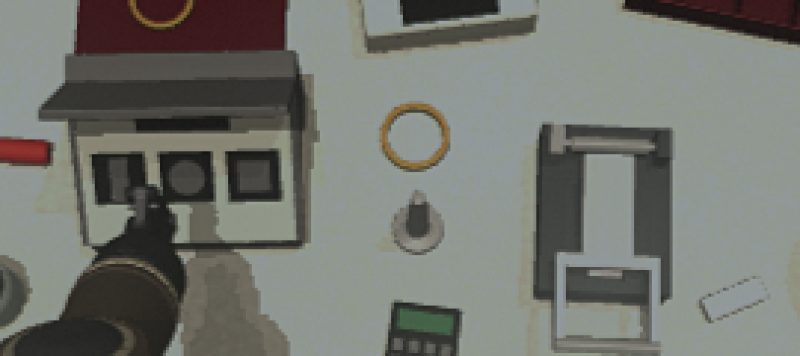

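The picture shows the arm shut over the nest (crop 610,220), the round key clear at (187,178), and the bystanders unmoved. Nothing is touching the robot, so I'm handing in.

```bash
python3 -c "from h import *; print(workorder.hand_in())"
```

```text
the job is handed in; nothing more can be done
None
```

The job is handed in at about 16 s: the bar was pushed down until solid (25 N felt, top at 54 mm), the sensor arm was shut and released, and the round key was held at about 10 N for over half a second, with the robot touching nothing at the end.

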